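# Sort the bar things back into carrier, tray and dish

## Task

Sort the bar things standing about the front of the worktop: stand the two small bitters bottles in the deep dark-wood carrier, one in each bay; stand the two bottle stoppers, stems up, in the low brass tray, one in each bay; and put the lime in the wide, shallow white dish. Do not knock a bottle over.

Things in the scene. Friction and masses are not known exactly. Their poses are not given: they have to be found in the camera images.
- bitters_a: The taller small glass bottle, loose, upright: 138 tall; round body 52 in diameter up to 84 high, then a narrow neck with a brass-coloured dasher cap, at most 20 in diameter, to the top (easily gripped by neck and cap from above). About 0.21 kg. Origin: centre of its underside; z up.
- bitters_b: The shorter small glass bottle, loose, upright: 121 tall; round body 47 in diameter up to 73 high, then a narrow neck with a black dasher cap, at most 19 in diameter, to the top. About 0.17 kg. Origin: centre of its underside; z up.
- stopper_0: Bottle stopper with a bright brass head, loose, standing on its head, stem up: 44 tall; the round head is 39 in diameter, widest about 12 above the underside; the narrower stem points up. 0.06 kg. Sides slope in above the head, so grip round the head. Origin: centre of its underside; z up along the stem.
- stopper_1: The other bottle stopper, with a darker bronze head, same form and size (head 39 in diameter, 44 tall), loose, standing on its head, stem up. Origin: centre of its underside; z up along the stem.
- lime: A green lime, loose, lying: 57 long along its own x, 46 wide along its own y, 45 high, widest at about 22 high. 0.05 kg. Origin: centre of its underside as it lies at the start; it may roll a little when released.
- bottle_carrier: Open dark-wood box, fixed, the deepest of the three containers: 170 long along its own x, 88 wide along y, 42 high, walls and one cross divider 6 thick, floor 6 thick. The divider at its middle makes two equal bays, each 76 by 76 inside, centred at x = +41 and x = -41 on its long axis. Small brass plates on its end faces. Origin: centre of its underside; z up.
- stopper_tray: Low rectangular brass tray, fixed: 142 long along its own x, 74 wide along y, 12 high, walls and one cross divider 4 thick, floor 4 thick. The divider at its middle makes two equal bays, each 65 by 66 inside, centred at x = +34.5 and x = -34.5 on its long axis. Origin: centre of its underside; z up.
- fruit_dish: Shallow round white ceramic dish, fixed: 120 in diameter at the rim, 96 at the foot, 18 high, wall 4, floor 5 thick. Origin: centre of its underside; z up. (The room: wall cabinets hang 650 above the rear of the worktop, from world x = 570 on; a tall panel stands at its left, world y 290 to 390, x 240 to 900.)
There are look-alikes about, which are no part of the job. Of the things shaped like the lime, the green one is meant. What is shaped like the bitters_b but blue is not meant.

How it is judged:
By the outcome, as a careful person would: the job done as asked, in the order asked, and still so for the second after the job is handed in, with the robot touching nothing.
It also fails if it takes over 136 s, if anything falls off the work surface, if the arm or the gripper's body presses on something with over 40 N, if the wrist force passes 120 N, or if a joint passes its speed limit or range.

## Robot

A 7-joint arm with a two-finger parallel gripper is mounted at the origin on a cart in front of the work surface, level with it; the furniture and walls round the work are solid. World frame = base frame: x ahead of the robot, y to its left, z up, the work surface at z = 0. Lengths are in m, angles in rad, forces in N, time in s.
With the tool pointing down it reaches from about 0.4 to 0.875 m from the base axis. Payload 19.3 kg.
Tool frame: the origin (TCP) lies on the centre line of the jaws, within the pads' length; the fingertips stand 14 mm ahead of it and the grasp point (between the pads) lies 5 mm behind it (bot.tip_extent is the distance from the TCP to the fingertips, in m); z points along the fingers, y is the line along which they close (so a half turn about z gives the same grasp; the last joint's range is limited). The gripper opens to 85 mm and grips with 20 to 120 N. Pads are 22 mm wide; open, the fingers measure 114 mm over their backs; the gripper's body (76 mm by 85 mm) begins 54 mm behind the grasp point. The pads swing forward as they close: fully open they stand 13 mm farther back than shut.
Start: joints at [1.26, 0.521, -0.036, 1.599, 0.021, 1.021, -0.113], TCP at [0.149, -0.607, 0.245] pointing down, gripper open.
Joint ranges: [-2.91, 2.91], [-0.3, 2.13], [-1.5, 1.42], [0.17, 2.43], [-1.26, 4.41], [0.16, 1.93], [-2.52, 2.52]. Speed limits (rad/s): [1.89, 1.89, 2.39, 2.39, 3.01, 3.01, 3.01].

## Interface

Orientations are given as [roll, pitch, yaw] about the fixed x, y, z axes, in that order (R = Rz(yaw) Ry(pitch) Rx(roll)).
In Python, from workcell import monitor, grab_frame, camera_model, bot gives the robot as it stands.
- The arm moves only by the tool move_arm, never from a script. Its argument "moves" is a list of rows, each a list of 4 numbers: the shift along the world's x, y, z in mm, then the turn about the world's z in rad. A call has 1 to 12 rows; each row is the pose to reach, as a shift and turn from the pose commanded when the call began; what a row does not reach only later rows make up. A row lasts 1/8 s, in which the tool goes at most 62.5 mm and 10.7 degrees, less where a joint would pass 70% of its speed; a pose out of reach is approached as far as the arm can. A call with a gripper value outside its range is refused whole. "gripper" is the opening, from 0 (shut) to 1 (fully open), set as the call begins (left out, the last holds). The fingers move at their own pace and stop on an object; "newtons" is the grip in N (left out, the last holds). Time passes only in rows, so rows that repeat a pose let the fingers close. It gives the time, the measured TCP pose, the force, the opening and the grip force at its end, in the units of the state.
- monitor.observe(): the state, without advancing time (a new reading comes with each control period).
- grab_frame(name): name is "scene" or "top"; returns the picture (384x512x3 uint8, blue, green, red); there is no depth.
- camera_model(name): a dict with "vfov" (degrees; the focal length in pixels is half the picture's height over the tangent of half this angle, whatever the lens; pixels are square), "cx", "cy" (the principal point, pixels), "R" (3x3) and "t" (3): a world point X has camera coordinates R X + t. Camera axes: x right, y down, z forward; pixel columns grow to the right and rows downward; lengths in m; the calibration is good to about 2 mm. A picture is of the moment at which its call begins. camera_model takes no time and is no camera call.
- bot.job_done(): hands the job in; it is judged then, once.
The state is a dict: "clock": time; "qpos": joint angles; "qd": joint speeds; "joint_efforts": joint torques, N m; "position": TCP position; "tool_rot": TCP orientation; "force": force on the tool from outside, world axes, zero at the start; "moment": the same for the moment, N m; "grip_width": finger opening in m; "finger_force": force on a finger pad.
Only numpy, scipy, OpenCV 4.12 (cv2) and the standard library are available. Lean on these libraries where they do the work, as an engineer would, in place of code of your own. Each camera call takes 0.05 s, during which the arm holds its last target. There are 200 camera calls.

## Working session

There is one attempt and no reset: what is moved stays moved. The work goes in short steps, Python scripts to look and compute and a tool call to move; the robot and the scene stay as the last step left them, time stands still between calls to the robot, and variables do not carry over. Pictures are saved under pics/ and viewed, at most 14 in all, crops included, and the job is handed in when it is done.

Besides the shell and the picture viewer there is one more tool, called after ">>>" as name([rows], argument=value, ...), one row to a line, values as JSON. move_arm: Moves the arm, as the interface text tells. Its arguments: {"type":"object","properties":{"moves":{"type":"array","items":{"type":"array","items":{"type":"number"}}},"gripper":{"type":"number"},"newtons":{"type":"number"}},"required":["moves"]}

```bash
mkdir -p pics; python3 - <<'E'
from workcell import monitor, grab_frame, camera_model, bot
import cv2
for n in ("scene","top"):
    f=grab_frame(n); cv2.imwrite(f"pics/{n}0.png",f)
    c=camera_model(n); print(n,c)
s=monitor.observe(); print(s)
E
```

```text
scene {'vfov': 44.41707870066831, 'cx': 257.48361257326866, 'cy': 191.8608865557056, 'R': array([[-0.47036546, -0.88244541,  0.00681375],
       [-0.45036173,  0.23339972, -0.86179979],
       [ 0.75890095, -0.40842951, -0.50720281]]), 't': array([0.14950165, 0.29845381, 0.99986818])}
top {'vfov': 55.53548401630698, 'cx': 258.7839907138266, 'cy': 191.68095240918893, 'R': array([[ 0.16698574, -0.98594807,  0.0047083 ],
       [-0.96421306, -0.16429827, -0.20808474],
       [ 0.20593431,  0.03020738, -0.97809947]]), 't': array([-0.183312  ,  0.4618513 ,  0.86209247])}
{'clock': 0.1, 'qpos': array([ 1.25979491,  0.5219515 , -0.03633451,  1.59994835,  0.02119687,
        1.02107972, -0.11277417]), 'qd': array([-3.92458929e-04, -1.59549943e-03, -4.06790621e-04, -4.05525262e-05,
        2.15584927e-03,  1.46507807e-04,  1.24486282e-03]), 'joint_efforts': array([ 2.55238534e-03, -9.28507090e+01,  1.98338673e+00, -3.70530045e+01,
        1.80849078e-02,  5.42340611e-03, -7.22978234e-05]), 'position': array([ 0.14895671, -0.60669938,  0.24478596]), 'tool_rot': array([-3.14059253e+00,  6.30746929e-05,  2.40820746e-01]), 'force': array([0.11006179, 0.42444812, 0.5487818 ]), 'moment': array([0.00624117, 0.00705735, 0.02007317]), 'finger_force': 0.0, 'grip_width': 0.08498886307659319}
```

View pics/scene0.png

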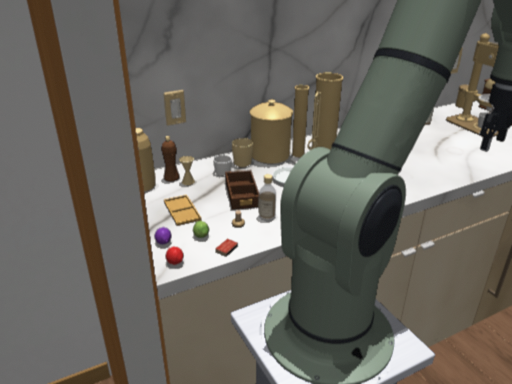

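View pics/top0.png

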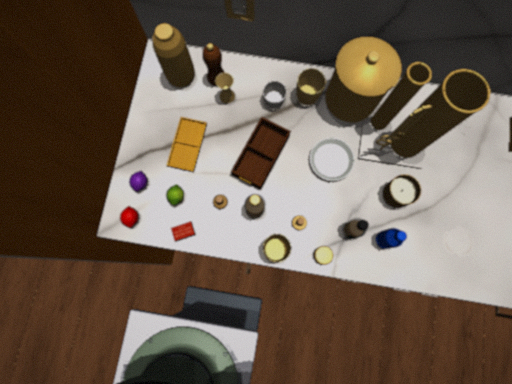

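The top view shows the tray at (187,145), carrier (261,153) and dish (331,160). Lime candidates are green (175,195), purple (138,181) and red (129,217), and the green one fits. Bottle candidates are brass cap (255,205), dark with black cap (355,229) and blue (390,238), which is the decoy. Stopper candidates are (221,201) and (300,222). I'll confirm these in an enlarged crop.

```bash
python3 - <<'E'
import cv2
f=cv2.imread("pics/top0.png")
cv2.imwrite("pics/c1.png",cv2.resize(f[105:275,110:420],None,fx=2.58,fy=2.58*1.0,interpolation=cv2.INTER_CUBIC)[:600,:800])
f=cv2.imread("pics/scene0.png")
cv2.imwrite("pics/c2.png",cv2.resize(f[130:275,130:300],None,fx=4,fy=4,interpolation=cv2.INTER_CUBIC))
E
```

```text
(no output)
```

View pics/c1.png

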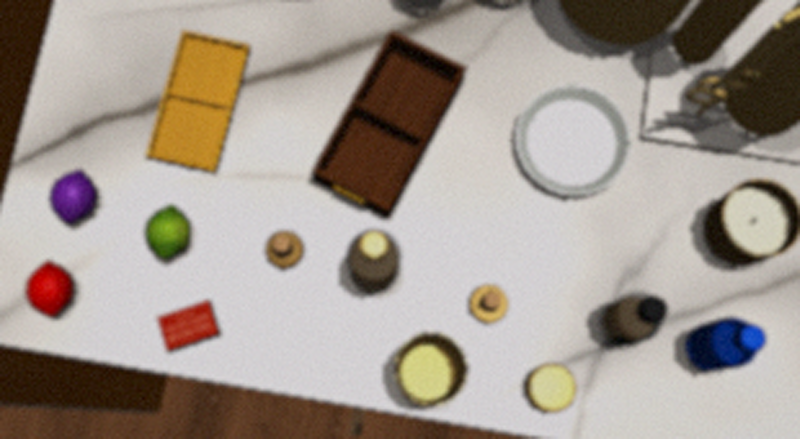

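View pics/c2.png

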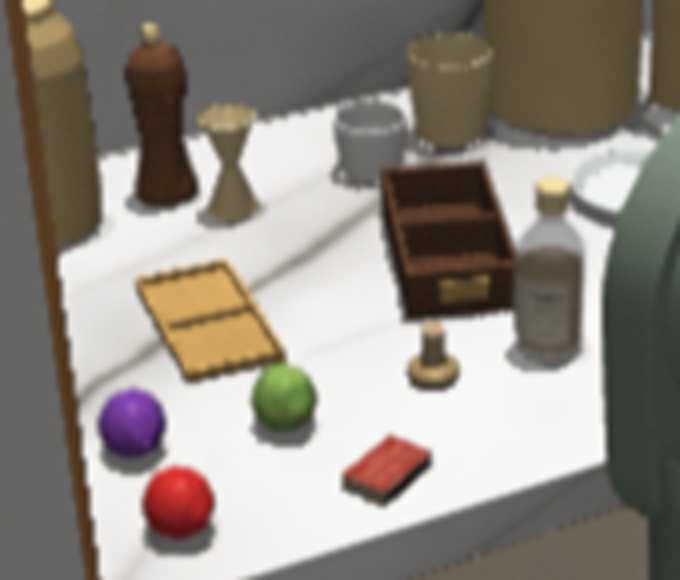

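The crops confirm the picks. The green lime is at (175,195). bitters_a is at (255,205) with its brass cap, and bitters_b at (355,229) with its black cap, while the blue bottle stays. The stoppers are at (221,201), bronze, and (300,222), brass. The yellow discs are candles or cups and not part of the job. Next I measure.

```bash
cat > h.py <<'E'
import numpy as np, cv2
from workcell import camera_model
C={n:camera_model(n) for n in("scene","top")}
def foc(n): return 192/np.tan(np.radians(C[n]["vfov"])/2)
def cen(n): return -C[n]["R"].T@C[n]["t"]
def ray(n,p):
    c=C[n]; d=c["R"].T@np.array([(p[0]-c["cx"])/foc(n),(p[1]-c["cy"])/foc(n),1]); return d/np.linalg.norm(d)
def plane(n,p,z):
    o=cen(n);d=ray(n,p); return o+d*(z-o[2])/d[2]
def proj(n,X):
    c=C[n];q=c["R"]@np.array(X)+c["t"]; return np.array([q[0]/q[2]*foc(n)+c["cx"],q[1]/q[2]*foc(n)+c["cy"]])
def tri(p1,p2):
    A=[];b=[]
    for n,p in(("scene",p1),("top",p2)):
        d=ray(n,p);M=np.eye(3)-np.outer(d,d);A.append(M);b.append(M@cen(n))
    X=np.linalg.solve(sum(A),sum(b)); 
    return X,[np.linalg.norm(M@X-bb)*1e3 for M,bb in zip(A,b)]
def blobs(img,lo,hi,roi,amin=15):
    x0,y0,x1,y1=roi
    m=np.zeros(img.shape[:2],np.uint8)
    m[y0:y1,x0:x1]=cv2.inRange(cv2.cvtColor(img,cv2.COLOR_BGR2HSV),lo,hi)[y0:y1,x0:x1]
    cs=[c for c in cv2.findContours(m,cv2.RETR_EXTERNAL,cv2.CHAIN_APPROX_NONE)[0] if cv2.contourArea(c)>=amin]
    return sorted(cs,key=cv2.contourArea,reverse=True)
def cent(c):
    m=cv2.moments(c);return np.array([m["m10"]/m["m00"],m["m01"]/m["m00"]])
E
python3 - <<'E'
from h import *
np.set_printoptions(precision=4,suppress=True)
T=cv2.imread("pics/top0.png");S=cv2.imread("pics/scene0.png")
print(cen("scene"),cen("top"),foc("scene"),foc("top"))
def rep(n,img,name,lo,hi,roi,zs,amin=15):
    for c in blobs(img,lo,hi,roi,amin)[:3]:
        r=cv2.minAreaRect(c);print(n,name,cv2.contourArea(c),cent(c),"rect",np.round(r[0],1),np.round(r[1],1),round(r[2],1),[plane(n,r[0],z) for z in zs])
        if name in("tray","carrier"):
            b=cv2.boxPoints(r);
            for q in b: print("   ",q,plane(n,q,zs[0]))
rep("top",T,"tray",(12,120,120),(28,255,255),(150,100,215,180),[.012])
rep("top",T,"carrier",(0,60,10),(14,255,130),(220,110,300,195),[.042],200)
rep("top",T,"lime",(35,80,40),(75,255,255),(150,170,200,220),[.022])
rep("scene",S,"lime",(35,80,40),(75,255,255),(180,210,220,245),[.022])
rep("scene",S,"tray",(12,100,100),(28,255,255),(150,190,210,230),[.012])
for nm,roi in(("st_a",(205,188,236,214)),("st_b",(286,210,314,236)),("bitA cap",(245,190,268,212))):
    rep("top",T,nm,(8,70,60),(35,255,255),roi,[.012,.044,.138])
rep("scene",S,"st_a",(5,60,40),(30,255,255),(228,206,250,230),[.012])
rep("scene",S,"bitAcap",(15,50,100),(35,255,255),(260,170,278,185),[.138])
rep("top",T,"bitB cap",(0,0,0),(180,255,45),(340,212,374,245),[.121])
g=cv2.cvtColor(T,cv2.COLOR_BGR2GRAY)
print(g[225:236:2,340:374:2])
print(cv2.cvtColor(T,cv2.COLOR_BGR2HSV)[160,300:365:3])
E
```

```text
[-0.5541  0.4706  0.7633] [ 0.2984 -0.1309  0.9402] 470.28127054199933 364.65789764522475
top tray 1296.5 [186.4447 143.9682] rect [186.2 143.7] [27.9 51.5] 15.9 [array([0.5906, 0.1112, 0.012 ])]
    [165.6792 164.6227] [0.5246 0.1523 0.012 ]
    [179.8302 115.0944] [0.6678 0.1451 0.012 ]
    [206.6415 122.7547] [0.6583 0.0689 0.012 ]
    [192.4906 172.283 ] [0.516  0.0783 0.012 ]
top carrier 2053.5 [260.6698 151.5241] rect [260.4 151.9] [33.9 65.9] 28.5 [array([ 0.5915, -0.0898,  0.042 ])]
    [229.768  172.7869] [ 0.5236 -0.0221  0.042 ]
    [261.2437 114.8716] [ 0.6927 -0.075   0.042 ]
    [291.0657 131.0792] [ 0.6612 -0.1592  0.042 ]
    [259.5899 188.9945] [ 0.4947 -0.104   0.042 ]
top lime 219.5 [174.7031 194.6849] rect [174.8 194.8] [16.3 17. ] 45.0 [array([0.4475, 0.1088, 0.022 ])]
scene lime 164.5 [200.4205 228.7133] rect [200.5 228.5] [15. 13.] 90.0 [array([0.4523, 0.1055, 0.022 ])]
scene tray 584.0 [181.6861 209.4946] rect [181.8 209.1] [31.3 24.6] 63.4 [array([0.5844, 0.1118, 0.012 ])]
    [163.8 200.6] [0.6551 0.1437 0.012 ]
    [185.8 189.6] [0.6871 0.0607 0.012 ]
    [
[... 1107 characters left out ...]
 111 177 173]
 [ 99  72  41  31  45  63  69  68  58  15  16  25  27  31 122 158 150]
 [ 93  62  36  30  36  60  69  68  68  51  31  21  25  83 151 160 167]
 [ 92  74  44  30  39  50  67  71  69  76  70  57  58 137 175 180 183]
 [ 89  79  56  32  34  41  50  63  74  70  72  60  99 174 191 191 188]
 [ 92  83  56  32  22  23  32  44  55  60  65 103 167 193 193 189 151]]
[[ 14  18 211]
 [ 18  15 206]
 [ 17  11 207]
 [  5  12 133]
 [ 51  11 164]
 [150   5 209]
 [158   5 209]
 [165   5 209]
 [160   4 213]
 [150   5 210]
 [160   4 213]
 [155   7 213]
 [ 60   1 207]
 [160   4 209]
 [158   5 209]
 [165   7 213]
 [ 30   3 191]
 [ 36  10 133]
 [ 30  10 177]
 [ 18  15 199]
 [ 15  17 183]
 [ 14  20 165]]
```

```bash
python3 - <<'E'
from h import *
np.set_printoptions(precision=4,suppress=True,linewidth=150)
T=cv2.imread("pics/top0.png");S=cv2.imread("pics/scene0.png")
g=cv2.GaussianBlur(cv2.cvtColor(T,cv2.COLOR_BGR2GRAY),(1,5),0).astype(float)
P=[]
for x in range(180,510,15):
    if 262<x<292 or 312<x<336: continue
    y0=235+0.178*(x-107); ys=np.arange(int(y0-14),int(y0+16)); d=np.diff(g[ys,x]); i=d.argmin()
    w=-np.clip(d[max(0,i-2):i+3],None,0); P.append((x,(ys[max(0,i-2):i+3]+.5)@w/w.sum()))
P=np.array(P); k=np.polyfit(P[:,0],P[:,1],1); print("edge",k,P[:,1]-np.polyval(k,P[:,0]))
print([plane("top",p,0) for p in P[::7]])
# left edge of worktop not used; tray corners scene/ top by approxPoly
def quad(img,lo,hi,roi):
    c=blobs(img,lo,hi,roi)[0]; h=cv2.convexHull(c)
    return cv2.minEnclosingTriangle(h), cv2.approxPolyDP(h,3,True)[:,0]
for n,img,roi in(("top",T,(150,100,215,180)),("scene",S,(150,190,210,230))):
    q=quad(img,(12,100,100),(28,255,255),roi)[1]; print(n,[(p,plane(n,p,.012)) for p in q])
for n,img,roi in(("top",T,(222,110,300,195)),("scene",S,(220,165,260,212))):
    m=cv2.inRange(cv2.cvtColor(img,cv2.COLOR_BGR2GRAY),0,85); z=np.zeros_like(m); x0,y0,x1,y1=roi; z[y0:y1,x0:x1]=m[y0:y1,x0:x1]
    c=max(cv2.findContours(z,0,1)[0],key=cv2.contourArea); q=cv2.approxPolyDP(cv2.convexHull(c),3,True)[:,0]
    print(n,"carrier",[(p,plane(n,p,.042)) for p in q])
E
```

```text
edge [  0.1745 218.9214] [ 0.0715 -0.0964  0.1117 -0.3099  0.0646 -0.0975 -0.1336  0.221  -0.064  -0.1457 -0.1578  0.8142 -0.4313  1.3979 -0.2448 -0.2917 -0.2854 -0.4228]
[array([0.3119, 0.0704, 0.    ]), array([ 0.3109, -0.3528,  0.    ]), array([ 0.3115, -0.6159,  0.    ])]
top [(array([181, 117], dtype=int32), array([0.6629, 0.1408, 0.012 ])), (array([206, 124], dtype=int32), array([0.6545, 0.0699, 0.012 ])), (array([192, 171], dtype=int32), array([0.5192, 0.0803, 0.012 ])), (array([167, 165], dtype=int32), array([0.5241, 0.1487, 0.012 ]))]
scene [(array([186, 196], dtype=int32), array([0.6497, 0.0741, 0.012 ])), (array([199, 217], dtype=int32), array([0.5216, 0.0826, 0.012 ])), (array([176, 223], dtype=int32), array([0.523 , 0.1516, 0.012 ])), (array([165, 200], dtype=int32), array([0.6568, 0.1393, 0.012 ]))]
top carrier [(array([264, 117], dtype=int32), array([ 0.688 , -0.0831,  0.042 ])), (array([289, 133], dtype=int32), array([ 0.655 , -0.1547,  0.042 ])), (array([257, 188], dtype=int32), array([ 0.4961, -0.0971,  0.042 ])), (array([231, 172], dtype=int32), array([ 0.5261, -0.0249,  0.042 ])), (array([259, 119], dtype=int32), array([ 0.6803, -0.0711,  0.042 ]))]
scene carrier [(array([250, 171], dtype=int32), array([ 0.6551, -0.1517,  0.042 ])), (array([259, 194], dtype=int32), array([ 0.5119, -0.1083,  0.042 ])), (array([259, 207], dtype=int32), array([ 0.4477, -0.0738,  0.042 ])), (array([231, 209], dtype=int32), array([0.475 , 0.0019, 0.042 ])), (array([225, 172], dtype=int32), array([ 0.6863, -0.0763,  0.042 ]))]
```

```bash
python3 - <<'E'
from h import *
from workcell import bot
np.set_printoptions(precision=4,suppress=True,linewidth=150)
T=cv2.imread("pics/top0.png");S=cv2.imread("pics/scene0.png")
print("tip",bot.tip_extent)
tr=lambda nm,s,t:print(nm,*[np.round(v,4) for v in tri(s,t)])
for nm,s,t in(("tray fl",(165,200),(181,117)),("tray fr",(186,196),(206,124)),("tray nr",(199,217),(192,171)),("tray nl",(176,223),(167,165)),
 ("carr fl",(225.5,172),(262.3,117.8)),("carr fr",(250.7,171.2),(289.5,131.5)),("carr nl",(230.7,197.5),(231.3,172.8))): tr(nm,s,t)
# bitters A cap top-centre, top: cap bright yellow
c=blobs(T,(18,60,150),(35,255,255),(245,190,268,212))[0]; pc=cent(c); print("capA top",pc,cv2.minEnclosingCircle(c),plane("top",pc,.138))
tr("capA",(267.6,176.3),pc)
c=blobs(T,(0,0,0),(180,255,40),(352,215,374,236))[0]; pb=cent(c); print("capB top",pb,cv2.boundingRect(c),plane("top",pb,.121))
print("blue",plane("top",(395,236),.121))
tr("lime",(200.4,229),(174.7,194.7))
# stoppers: head circle by hull
for nm,roi in(("st_a",(205,188,236,214)),("st_b",(286,210,314,236))):
    c=blobs(T,(8,70,60),(35,255,255),roi)[0]; (x,y),r=cv2.minEnclosingCircle(c); print(nm,(x,y),r,plane("top",(x,y),.012))
tr("st_a head",(237.8,222.3),(221-1,202))
print("divider",plane("top",(259.8,154.6),.042))
# dish: outline of whitish ring by gray
g=cv2.cvtColor(T,cv2.COLOR_BGR2GRAY)
m=cv2.morphologyEx(cv2.inRange(g,100,196),cv2.MORPH_OPEN,np.ones((2,2)))
z=np.zeros_like(m); z[132:188,302:358]=m[132:188,302:358]
c=max(cv2.findContours(z,0,1)[0],key=cv2.contourArea); (x,y),r=cv2.minEnclosingCircle(c); print("dish",(x,y),r,r*2.48,plane("top",(x,y),.018),cv2.boundingRect(c))
# lime axis by ellipse
c=blobs(T,(35,80,40),(75,255,255),(150,170,200,220))[0]; e=cv2.fitEllipse(c); print("lime ell",e)
a=np.radians(e[2]); d=np.array([-np.sin(a),np.cos(a)]); print(plane("top",np.array(e[0])+d*8,.022)-plane("top",np.array(e[0])-d*8,.022))
E
```

```text
tip 0.014
tray fl [0.6624 0.1396 0.0099] [2.0438 2.0438]
tray fr [0.6566 0.0714 0.0073] [0.4858 0.4858]
tray nr [0.52   0.0816 0.0121] [1.5181 1.5181]
tray nl [0.5252 0.1501 0.0098] [0.8986 0.8986]
carr fl [ 0.6857 -0.0785  0.0415] [0.6854 0.6854]
carr fr [ 0.6605 -0.1562  0.0378] [0.831 0.831]
carr nl [ 0.525  -0.0239  0.0454] [2.9148 2.9148]
capA top [254.5224 199.199 ] ((254.5, 199.2142791748047), 5.015379905700684) [ 0.4487 -0.0996  0.138 ]
capA [ 0.4489 -0.1     0.1352] [0.6755 0.6755]
capB top [361.7377 225.071 ] (357, 221, 10, 10) [ 0.434  -0.3474  0.121 ]
blue [ 0.422  -0.4237  0.121 ]
lime [0.4471 0.108  0.0245] [0.2734 0.2734]
st_a (219.91860961914062, 201.36045837402344) 6.948193073272705 [ 0.4517 -0.0074  0.012 ]
st_b (298.88372802734375, 222.593017578125) 7.2924957275390625 [ 0.4314 -0.2168  0.012 ]
st_a head [ 0.4508 -0.0073  0.008 ] [0.1034 0.1034]
divider [ 0.5842 -0.0894  0.042 ]
dish (325.26470947265625, 154.55882263183594) 32.40606689453125 80.3670458984375 [ 0.6211 -0.259   0.018 ] (302, 132, 56, 53)
lime ell ((174.69068908691406, 194.67906188964844), (15.208633422851562, 18.619993209838867), 5.278679370880127)
[-0.0415 -0.0052  0.    ]
```

Both views agree on the heights: tray rim about 10–12 mm, carrier rim about 42, cap A about 135–138, lime centre about 24. Now I move above bitters_a.

>>> move_arm([
  [60,100,0,-0.1],
  [120,200,0,-0.22],
  [180,304,0,-0.34],
  [240,405,0,-0.46],
  [300,507,0,-0.56],
  [300,507,0,-0.56],
  [300,507,0,-0.56],
  [300,507,0,-0.56],
  [300,507,0,-0.56],
  [300,507,0,-0.56],
  [300,507,0,-0.56],
  [300,507,0,-0.56],
], gripper=0.6, newtons=40)

```text
clock: 1.6
position: [0.4485, -0.1007, 0.2451]
tool_rot: [3.141, 0.001, -0.32]
force: [-0.5, -0.1, 0.8]
grip_width: 0.0514
finger_force: 0.0
```

```bash
python3 - <<'E'
from h import *
from workcell import grab_frame, monitor
for n in ("scene","top"):
    f=grab_frame(n); cv2.imwrite(f"pics/{n}1.png",f)
s=cv2.imread("pics/scene1.png");t=cv2.imread("pics/top1.png")
p=monitor.observe()["position"];print(proj("scene",p-[0,0,.014]),proj("top",p-[0,0,.014]))
cv2.imwrite("pics/both1.png",np.hstack([cv2.resize(s[100:292,180:380],None,fx=2,fy=2),cv2.resize(t[110:302,200:400],None,fx=2,fy=2)]))
print(plane("top",(331.3,160),.018))
E
```

```text
[268.35199742 144.84121595] [254.87886937 190.60122833]
[ 0.60888413 -0.27664795  0.018     ]
```

View pics/both1.png

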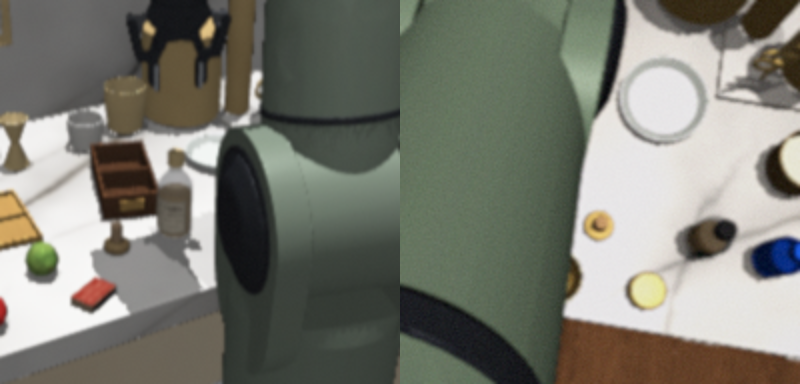

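In the scene half, the fingertips sit at about (268,143), right above bitters_a's cap and matching the projection. I descend and grip the neck.

>>> move_arm([
  [0,1,-40,0],
  [0,1,-80,0],
  [0,1,-110,0],
  [0,1,-125,0],
  [0,1,-133,0],
  [0,1,-133,0],
  [0,1,-133,0],
])

```text
clock: 2.58
position: [0.4494, -0.0991, 0.113]
tool_rot: [-3.141, -0.001, -0.319]
force: [0.3, -0.3, 0.1]
grip_width: 0.0512
finger_force: 0.0
```

>>> move_arm([
  [0,0,0,0],
  [0,0,0,0],
  [0,0,0,0],
  [0,0,0,0],
  [0,0,0,0],
  [0,0,0,0],
], gripper=0, newtons=40)

```text
clock: 3.32
position: [0.4492, -0.0991, 0.1125]
tool_rot: [-3.142, -0.001, -0.319]
force: [0.1, -1.0, 5.8]
grip_width: 0.0188
finger_force: 39.7
```

>>> move_arm([
  [0,0,10,0],
  [0,0,35,0],
  [0,0,65,0],
  [0,0,90,0],
  [20,-1,100,0],
  [50,-2,100,0],
  [90,-3,100,0],
  [130,-4,100,0],
  [160,-5,100,0],
  [178,-5,100,0],
  [178,-5,100,0],
  [178,-5,100,0],
])

```text
clock: 4.82
position: [0.6263, -0.1039, 0.2124]
tool_rot: [3.141, 0.001, -0.319]
force: [-0.6, 0.2, -3.0]
grip_width: 0.0189
finger_force: 39.2
```

```bash
python3 - <<'E'
from h import *
from workcell import grab_frame, monitor
f={n:grab_frame(n) for n in ("scene","top")}
s,t=f["scene"],f["top"]
cv2.imwrite("pics/both2.png",np.hstack([cv2.resize(s[100:250,190:340],None,fx=2.6,fy=2.6),cv2.resize(t[100:250,210:360],None,fx=2.6,fy=2.6)]))
o=monitor.observe();p=o["position"];print(p,o["grip_width"],o["finger_force"])
print("base proj",proj("scene",[p[0],p[1],.1]))
E
```

```text
[ 0.62646053 -0.10407411  0.2126265 ] 0.018909234848617038 39.16477560997009
base proj [240.60865462 161.68018231]
```

View pics/both2.png

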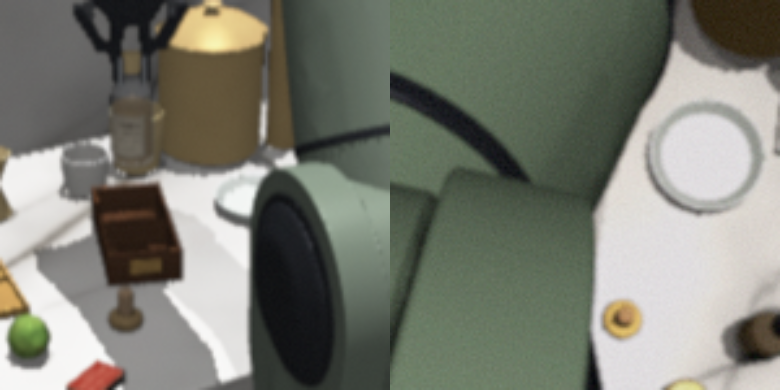

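The bottle is held upright, with its base at about (242,164) over the far bay. I lower it.

>>> move_arm([
  [0,0,-25,0],
  [0,0,-50,0],
  [0,0,-70,0],
  [0,0,-82,0],
  [0,0,-88,0],
  [0,0,-92,0],
  [0,0,-93,0],
  [0,0,-93,0],
])

```text
clock: 5.92
position: [0.6272, -0.104, 0.1196]
tool_rot: [-3.141, -0.0, -0.319]
force: [-0.7, 0.0, -1.7]
grip_width: 0.0188
finger_force: 39.2
```

>>> move_arm([
  [0,0,-1,0],
  [0,0,-1.5,0],
  [0,0,-1.5,0],
])

```text
clock: 6.3
position: [0.6274, -0.1041, 0.1186]
tool_rot: [-3.141, -0.001, -0.319]
force: [-2.0, -0.6, 7.4]
grip_width: 0.0191
finger_force: 40.2
```

>>> move_arm([
  [0,0,0,0],
  [0,0,0,0],
  [0,0,0,0],
  [0,0,0,0],
  [0,0,20,0],
  [0,0,50,0],
  [0,0,80,0],
  [0,0,110,0],
  [0,0,110,0],
], gripper=0.6)

```text
clock: 7.42
position: [0.6282, -0.1041, 0.2316]
tool_rot: [-3.141, -0.005, -0.319]
force: [0.1, 0.1, -0.3]
grip_width: 0.0512
finger_force: 0.0
```

Bitters_a is released in the far bay. Next is bitters_b.

>>> move_arm([
  [-40,-50,0,0],
  [-80,-100,0,0],
  [-120,-150,0,0],
  [-160,-200,0,0],
  [-194,-243,0,0],
  [-194,-243,0,0],
  [-194,-243,0,0],
  [-194,-243,0,0],
])

```text
clock: 8.43
position: [0.434, -0.3459, 0.2279]
tool_rot: [-3.141, -0.0, -0.317]
force: [0.9, 0.0, -0.1]
grip_width: 0.0511
finger_force: 0.0
```

```bash
python3 - <<'E'
from h import *
from workcell import grab_frame, monitor
f={n:grab_frame(n) for n in ("scene","top")}
s,t=f["scene"],f["top"]
cv2.imwrite("pics/both3.png",np.hstack([cv2.resize(s[110:260,190:390],None,fx=2,fy=2),cv2.resize(t[100:250,220:420],None,fx=2,fy=2)]))
cv2.imwrite("pics/s3.png",s);cv2.imwrite("pics/t3.png",t)
o=monitor.observe();p=o["position"];print(p)
print("B cap",proj("scene",[.434,-.347,.121]),"tip",proj("scene",p-[0,0,.014]),"A in bay cap",proj("scene",[.627,-.104,.144]),proj("top",[.627,-.104,.144]))
E
```

```text
[ 0.43375964 -0.3460374   0.2278103 ]
B cap [341.69078618 164.41283862] tip [344.60097899 135.94875824] A in bay cap [240.34619283 148.8088172 ] [269.37418629 124.71388485]
```

View pics/both3.png

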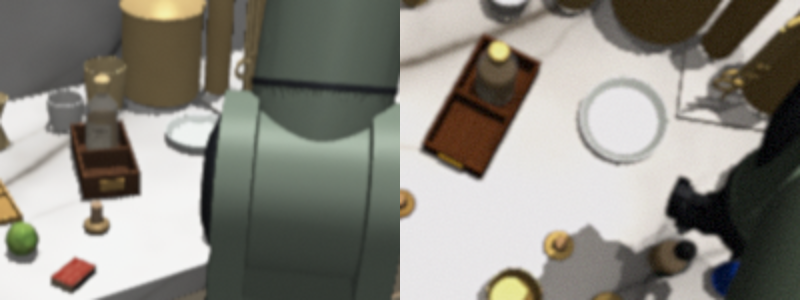

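bitters_a stands upright in the far bay with its cap at (269,126) in top. The top view still shows bitters_b's black cap at (362,225) under the arm. The arm hides it in the scene view, so I check its height with the vertical-axis constraint.

```bash
python3 - <<'E'
from h import *
from workcell import grab_frame
T=cv2.imread("pics/top0.png")
for h in(.10,.121,.14):
    X=plane("top",(361.7,225.1),h); print(h,X,"base->",proj("top",[X[0],X[1],0]),"r px",0.0235/ .94*364)
g=cv2.cvtColor(T,cv2.COLOR_BGR2GRAY); m=cv2.inRange(g,0,100)
z=np.zeros_like(m);z[212:248,338:374]=m[212:248,338:374]
c=max(cv2.findContours(z,0,1)[0],key=cv2.contourArea);print(cv2.boundingRect(c),cv2.minAreaRect(c))
E
```

```text
0.1 [ 0.43735198 -0.35287932  0.1       ] base-> [350.82595262 229.68764202] r px 9.1
0.121 [ 0.4338789  -0.34733093  0.121     ] base-> [348.53474509 230.65427749] r px 9.1
0.14 [ 0.43073659 -0.34231096  0.14      ] base-> [346.45944856 231.52982247] r px 9.1
(339, 220, 29, 20) ((353.0, 229.5), (19.0, 28.0), 90.0)
```

>>> move_arm([
  [0,-1,-40,0],
  [0,-1,-70,0],
  [0,-1,-80,0],
  [0,-1,-80,0],
])

```text
clock: 9.02
position: [0.4333, -0.3477, 0.1479]
tool_rot: [-3.141, 0.0, -0.319]
force: [0.5, -0.5, 0.2]
grip_width: 0.0519
finger_force: 0.0
```

The base sits at column 348, which matches a height of 121 mm. I continue down and grip.

>>> move_arm([
  [0,0,-20,0],
  [0,0,-40,0],
  [0,0,-50,0],
  [0,0,-50,0],
  [0,0,-50,0],
])

```text
clock: 9.65
position: [0.4334, -0.3482, 0.0987]
tool_rot: [3.141, -0.001, -0.319]
force: [0.3, 0.4, 0.3]
grip_width: 0.0509
finger_force: 0.0
```

>>> move_arm([
  [0,0,0,0],
  [0,0,0,0],
  [0,0,0,0],
  [0,0,0,0],
  [0,0,0,0],
  [0,0,0,0],
], gripper=0)

```text
clock: 10.4
position: [0.4331, -0.3481, 0.098]
tool_rot: [3.142, -0.0, -0.319]
force: [-1.3, -0.4, 5.2]
grip_width: 0.0181
finger_force: 40.6
```

>>> move_arm([
  [0,0,15,0],
  [0,0,40,0],
  [0,0,70,0],
  [0,10,95,0],
  [10,40,100,0],
  [30,85,100,0],
  [50,130,100,0],
  [75,180,100,0],
  [100,230,100,0],
  [112,260,100,0],
  [116,270,100,0],
  [116,270,100,0],
])

```text
clock: 11.9
position: [0.5489, -0.0779, 0.1982]
tool_rot: [3.141, -0.0, -0.319]
force: [-0.8, 0.5, -0.7]
grip_width: 0.0174
finger_force: 40.2
```

>>> move_arm([
  [0,0,-25,0],
  [0,0,-50,0],
  [0,0,-70,0],
  [0,0,-82,0],
  [0,0,-88,0],
  [0,0,-92,0],
  [0,0,-92,0],
])

```text
clock: 12.78
position: [0.5491, -0.078, 0.106]
tool_rot: [-3.142, -0.0, -0.319]
force: [0.2, 0.8, -1.2]
grip_width: 0.0175
finger_force: 40.2
```

>>> move_arm([
  [0,0,-1,0],
  [0,0,-2,0],
  [0,0,-2.5,0],
  [0,0,-2.5,0],
])

```text
clock: 13.28
position: [0.5494, -0.0781, 0.104]
tool_rot: [-3.141, -0.001, -0.319]
force: [-2.0, -1.2, 9.4]
grip_width: 0.0176
finger_force: 41.5
```

```bash
python3 - <<'E'
from h import *
from workcell import grab_frame, monitor
s=grab_frame("scene")
cv2.imwrite("pics/s4.png",cv2.resize(s[120:240,190:310],None,fx=4,fy=4))
o=monitor.observe();print(o["position"],o["force"])
E
```

```text
[ 0.54939355 -0.07807385  0.10396702] [-1.48268532  0.02753403  8.33685946]
```

View pics/s4.png

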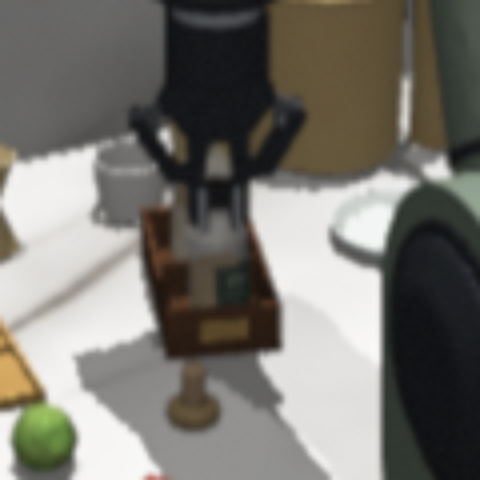

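Both bottles are upright and B touches the floor of its bay. I release, rise and go to stopper_0, the brass one.

>>> move_arm([
  [0,0,0,0],
  [0,0,0,0],
  [0,0,0,0],
  [0,0,0,0],
  [0,0,20,0],
  [0,0,50,0],
  [0,0,80,0],
  [0,0,100,0],
  [0,0,100,0],
], gripper=0.6)

```text
clock: 14.45
position: [0.5497, -0.078, 0.2045]
tool_rot: [-3.141, -0.002, -0.319]
force: [0.9, 1.0, 0.6]
grip_width: 0.0509
finger_force: 0.0
```

>>> move_arm([
  [-30,-35,0,-0.15],
  [-60,-70,0,-0.3],
  [-90,-105,0,-0.45],
  [-118,-139,0,-0.53],
  [-118,-139,0,-0.53],
  [-118,-139,-30,-0.53],
  [-118,-139,-60,-0.53],
  [-118,-139,-90,-0.53],
  [-118,-139,-110,-0.53],
  [-118,-139,-110,-0.53],
  [-118,-139,-110,-0.53],
], gripper=0.75)

```text
clock: 15.82
position: [0.4314, -0.2167, 0.0937]
tool_rot: [-3.141, -0.0, -0.849]
force: [0.7, -0.4, -0.0]
grip_width: 0.0642
finger_force: 0.0
```

```bash
python3 - <<'E'
from h import *
from workcell import grab_frame, monitor
f={n:grab_frame(n) for n in ("scene","top")}
s,t=f["scene"],f["top"]
cv2.imwrite("pics/both5.png",np.hstack([cv2.resize(s[120:270,190:390],None,fx=2,fy=2),cv2.resize(t[110:260,220:420],None,fx=2,fy=2)]))
o=monitor.observe();p=o["position"];print(p,o["tool_rot"])
print(proj("scene",[.4314,-.2168,.012]),proj("top",p))
E
```

```text
[ 0.43149658 -0.21699295  0.09403481] [-3.14099812e+00 -1.03087205e-03 -8.48946122e-01]
[303.51428183 206.28075047] [302.90127124 218.15304639]
```

View pics/both5.png

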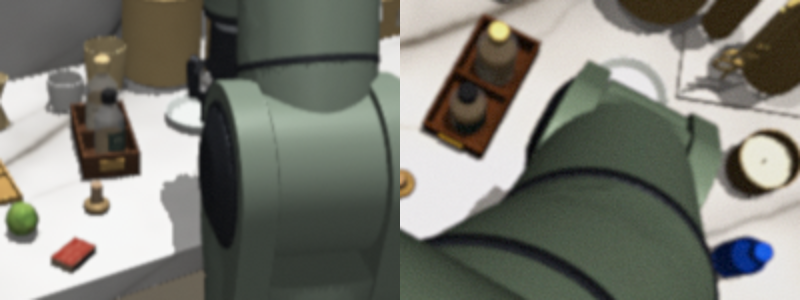

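Both bottles stand in their bays, with caps at about (269,126) and (253,158) in top. The stopper is hidden under the arm, so I descend on the measured position.

>>> move_arm([
  [0,0,-25,0],
  [0,0,-45,0],
  [0,0,-60,0],
  [0,0,-70,0],
  [0,0,-73,0],
  [0,0,-73,0],
  [0,0,-73,0],
])

```text
clock: 16.8
position: [0.4313, -0.217, 0.0207]
tool_rot: [-3.141, -0.001, -0.849]
force: [0.2, 0.6, -0.7]
grip_width: 0.064
finger_force: 0.0
```

>>> move_arm([
  [0,0,0,0],
  [0,0,0,0],
  [0,0,0,0],
  [0,0,0,0],
  [0,0,0,0],
  [0,0,0,0],
], gripper=0, newtons=30)

```text
clock: 17.55
position: [0.4312, -0.217, 0.0208]
tool_rot: [-3.141, -0.001, -0.849]
force: [-0.9, 0.9, 10.9]
grip_width: 0.0347
finger_force: 28.9
```

The width of 34.7 mm with an upward force means the pads sit above the widest ring. I reopen and go lower.

>>> move_arm([
  [0,0,0,0],
  [0,0,0,0],
  [0,0,0,0],
  [0,0,-4,0],
  [0,0,-7,0],
  [0,0,-7,0],
], gripper=0.7)

```text
clock: 18.3
position: [0.4308, -0.2169, 0.013]
tool_rot: [3.141, 0.001, -0.849]
force: [0.1, 0.4, 0.3]
grip_width: 0.0602
finger_force: 0.0
```

>>> move_arm([
  [0,0,0,0],
  [0,0,0,0],
  [0,0,0,0],
  [0,0,0,0],
  [0,0,0,0],
  [0,0,0,0],
], gripper=0)

```text
clock: 19.05
position: [0.431, -0.2171, 0.0136]
tool_rot: [-3.142, -0.0, -0.849]
force: [-1.5, -0.2, 5.5]
grip_width: 0.0365
finger_force: 29.3
```

>>> move_arm([
  [0,0,5,0],
  [0,0,15,0],
  [0,0,35,0],
  [0,0,60,0],
  [0,0,60,0],
])

```text
clock: 19.68
position: [0.4319, -0.2174, 0.0752]
tool_rot: [-3.14, -0.003, -0.849]
force: [0.5, 0.5, -1.0]
grip_width: 0.0361
finger_force: 30.1
```

```bash
python3 - <<'E'
from workcell import monitor
o=monitor.observe();print(o["position"],o["grip_width"],o["finger_force"],o["force"])
E
```

```text
[ 0.43189739 -0.21737827  0.07518265] 0.036063405858431166 30.146196496789344 [ 0.48932594  0.54571306 -1.04692656]
```

>>> move_arm([
  [0,0,35,0],
  [0,40,60,0.1],
  [5,90,60,0.25],
  [10,145,60,0.4],
  [10,200,60,0.5],
  [10,255,60,0.6],
  [20,300,60,0.7],
  [60,326,60,0.78],
  [110,326,60,0.78],
  [155,326,60,0.78],
  [193,326,60,0.78],
  [193,326,60,0.78],
])

```text
clock: 21.18
position: [0.6255, 0.1087, 0.1322]
tool_rot: [-3.141, 0.0, -0.07]
force: [-1.0, 0.4, -1.3]
grip_width: 0.0362
finger_force: 30.4
```

>>> move_arm([
  [0,0,-30,0],
  [0,0,-60,0],
  [0,0,-80,0],
  [0,0,-80,0],
  [0,0,-80,0],
])

```text
clock: 21.8
position: [0.6244, 0.1092, 0.0542]
tool_rot: [-3.141, -0.001, -0.069]
force: [-0.3, 0.7, 0.4]
grip_width: 0.0365
finger_force: 30.4
```

```bash
python3 - <<'E'
from h import *
from workcell import grab_frame, monitor
s=grab_frame("scene");cv2.imwrite("pics/s6raw.png",s)
cv2.imwrite("pics/s6.png",cv2.resize(s[140:260,130:270],None,fx=4,fy=4))
o=monitor.observe();p=o["position"];print(p,o["tool_rot"],o["grip_width"])
print(proj("scene",[p[0],p[1],p[2]-.0136]),proj("scene",[p[0],p[1],p[2]-.0136+.044]))
E
```

```text
[0.62459004 0.10920317 0.05442161] [-3.14109383e+00 -1.47291364e-03 -6.92411300e-02] 0.03654813639258764
[177.23002933 194.35501715] [176.03975016 181.53116316]
```

View pics/s6.png

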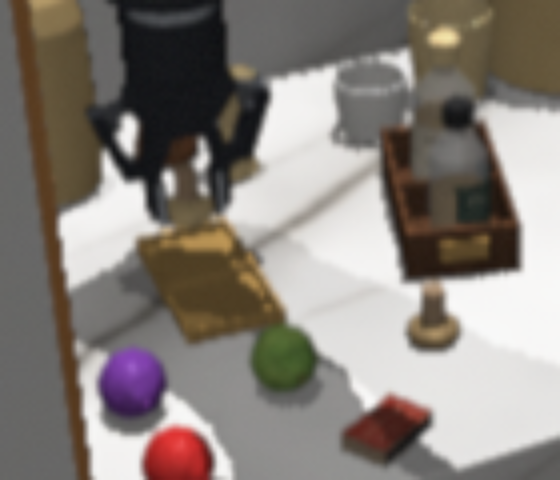

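The stopper is held stem up over the far tray bay, head at about (177,193). I lower it until the tips just clear the rim and release.

>>> move_arm([
  [0,0,-15,0],
  [0,0,-25,0],
  [0,0,-30,0],
  [0,0,-32,0],
  [0,0,-32,0],
  [0,0,-32,0],
])

```text
clock: 22.6
position: [0.6242, 0.1091, 0.0216]
tool_rot: [-3.141, -0.0, -0.069]
force: [0.8, -0.4, -1.4]
grip_width: 0.0358
finger_force: 30.4
```

>>> move_arm([
  [0,0,-1,0],
  [0,0,-2,0],
  [0,0,-2,0],
])

```text
clock: 22.98
position: [0.624, 0.109, 0.0192]
tool_rot: [3.142, 0.0, -0.069]
force: [0.2, -0.3, -0.6]
grip_width: 0.0363
finger_force: 30.4
```

>>> move_arm([
  [0,0,0,0],
  [0,0,2,0],
  [0,0,6,0],
  [0,0,15,0],
  [0,0,35,0],
  [0,0,65,0],
  [0,0,95,0],
  [0,0,110,0],
], gripper=0.52)

```text
clock: 23.98
position: [0.6247, 0.1092, 0.132]
tool_rot: [-3.141, -0.003, -0.069]
force: [0.5, 0.3, -1.0]
grip_width: 0.0443
finger_force: 0.0
```

```bash
python3 - <<'E'
from h import *
from workcell import grab_frame, monitor
f={n:grab_frame(n) for n in ("scene","top")}
s,t=f["scene"],f["top"]
cv2.imwrite("pics/both7.png",np.hstack([cv2.resize(s[150:260,130:260],None,fx=3,fy=3),cv2.resize(t[100:210,150:280],None,fx=3,fy=3)]))
o=monitor.observe();p=o["position"];print(p,o["force"],o["grip_width"])
print(proj("scene",[.624,.109,.004]),proj("top",[.624,.109,.01]))
E
```

```text
[0.62481764 0.10912265 0.13129933] [-0.09801401  0.02311215 -0.45488897] 0.04401385363684605
[178.32780369 204.85374171] [189.6643267  132.46495014]
```

View pics/both7.png

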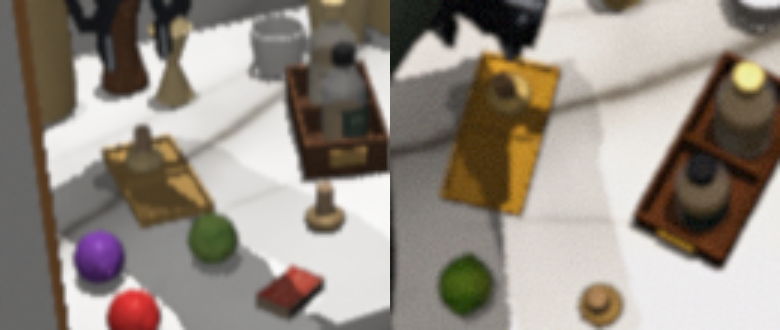

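The first stopper stands stem up in the far tray bay, at about (188,131) in top. Next is the bronze one at (220,201), unmoved.

>>> move_arm([
  [-50,-30,0,0],
  [-100,-65,0,0],
  [-145,-98,0,0],
  [-172,-116,0,0],
  [-172,-116,0,0],
  [-172,-116,-30,0],
  [-172,-116,-60,0],
  [-172,-116,-85,0],
  [-172,-116,-103,0],
  [-172,-116,-112,0],
  [-172,-116,-112,0],
  [-172,-116,-112,0],
], gripper=0.75)

```text
clock: 25.58
position: [0.4524, -0.0068, 0.0177]
tool_rot: [-3.141, -0.001, -0.069]
force: [0.4, -0.3, 0.3]
grip_width: 0.0639
finger_force: 0.0
```

>>> move_arm([
  [0,0,0,0],
  [0,0,0,0],
  [0,0,0,0],
  [0,0,0,0],
  [0,0,0,0],
  [0,0,0,0],
], gripper=0, newtons=30)

```text
clock: 26.32
position: [0.4524, -0.0069, 0.0179]
tool_rot: [-3.141, -0.001, -0.069]
force: [-1.3, 0.2, 9.9]
grip_width: 0.0364
finger_force: 28.9
```

>>> move_arm([
  [0,0,8,0],
  [0,0,30,0],
  [0,0,60,0],
  [10,15,80,0],
  [35,45,80,0],
  [65,80,80,0],
  [95,110,80,0],
  [103,120,80,0],
  [103,120,80,0],
  [103,120,60,0],
  [103,120,40,0],
  [103,120,40,0],
])

```text
clock: 27.82
position: [0.5536, 0.1116, 0.0565]
tool_rot: [3.14, 0.003, -0.07]
force: [-0.1, -1.2, -0.4]
grip_width: 0.0359
finger_force: 30.1
```

>>> move_arm([
  [0,0,-15,0],
  [0,0,-25,0],
  [0,0,-31,0],
  [0,0,-34,0],
  [0,0,-34,0],
  [0,0,-34,0],
])

```text
clock: 28.58
position: [0.5552, 0.1131, 0.0235]
tool_rot: [-3.141, -0.0, -0.069]
force: [0.6, -1.3, 0.0]
grip_width: 0.0364
finger_force: 30.1
```

>>> move_arm([
  [0,0,0,0],
  [0,0,2,0],
  [0,0,6,0],
  [0,0,15,0],
  [0,0,35,0],
  [0,0,65,0],
  [0,0,95,0],
  [0,0,110,0],
  [0,0,110,0],
], gripper=0.52)

```text
clock: 29.7
position: [0.5554, 0.1131, 0.1341]
tool_rot: [-3.141, -0.002, -0.069]
force: [-0.1, -0.7, -0.1]
grip_width: 0.0445
finger_force: 0.0
```

```bash
python3 - <<'E'
from h import *
from workcell import grab_frame, monitor
f={n:grab_frame(n) for n in ("scene","top")}
s,t=f["scene"],f["top"]
cv2.imwrite("pics/both8.png",np.hstack([cv2.resize(s[150:260,130:260],None,fx=3,fy=3),cv2.resize(t[100:210,150:280],None,fx=3,fy=3)]))
o=monitor.observe();p=o["position"];print(p,o["force"])
cs=cent(blobs(s,(35,80,30),(80,255,255),(180,205,225,250))[0]);ct=cent(blobs(t,(35,80,30),(80,255,255),(150,170,200,220))[0]);print(cs,ct,tri(cs,ct))
c=blobs(t,(35,80,30),(80,255,255),(150,170,200,220))[0];print(cv2.fitEllipse(c))
E
```

```text
[0.55465299 0.11290507 0.13256296] [-0.55518217  0.62007867  0.10011033]
[200.12121212 229.15987461] [174.62162162 194.55405405] (array([0.44760257, 0.10857049, 0.02377829]), [np.float64(0.17539958064671465), np.float64(0.17539958064668107)])
((174.60984802246094, 194.55722045898438), (15.365885734558105, 18.657838821411133), 12.601444244384766)
```

View pics/both8.png

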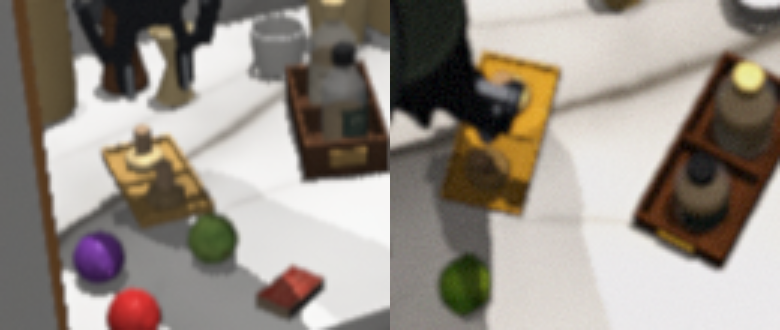

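Both stoppers stand in the tray. The lime is unmoved at (0.448, 0.109) with its centre 24 mm high. Now I fetch it.

>>> move_arm([
  [-40,-2,0,0.05],
  [-80,-4,0,0.1],
  [-108,-5,0,0.13],
  [-108,-5,0,0.13],
  [-108,-5,-30,0.13],
  [-108,-5,-60,0.13],
  [-108,-5,-85,0.13],
  [-108,-5,-105,0.13],
  [-108,-5,-114,0.13],
  [-108,-5,-114,0.13],
  [-108,-5,-114,0.13],
], gripper=0.85)

```text
clock: 31.18
position: [0.4474, 0.1081, 0.0198]
tool_rot: [-3.141, -0.001, 0.06]
force: [0.4, 0.2, 1.0]
grip_width: 0.0723
finger_force: 0.0
```

>>> move_arm([
  [0,0,0,0],
  [0,0,0,0],
  [0,0,0,0],
  [0,0,0,0],
  [0,0,0,0],
  [0,0,0,0],
], gripper=0, newtons=25)

```text
clock: 31.92
position: [0.4474, 0.108, 0.02]
tool_rot: [-3.142, -0.001, 0.061]
force: [-1.9, -0.4, 12.2]
grip_width: 0.044
finger_force: 23.6
```

>>> move_arm([
  [0,0,30,0],
  [0,-10,80,0],
  [0,-50,130,0],
  [0,-100,140,0],
  [0,-155,140,0],
  [0,-210,140,0],
  [10,-255,140,0],
  [20,-285,140,0],
  [30,-300,140,0],
  [30,-300,140,0],
])

```text
clock: 33.17
position: [0.4775, -0.192, 0.1592]
tool_rot: [-3.141, -0.0, 0.06]
force: [-0.5, 0.7, -1.2]
grip_width: 0.0436
finger_force: 25.7
```

```bash
python3 - <<'E'
from h import *
from workcell import monitor
o=monitor.observe();print(o["position"],o["grip_width"],o["finger_force"])
X,e=tri((271,102),(373,57));print("knob",X,e,"base",proj("scene",[X[0],X[1],0]))
print("canister left/right front in scene at z=0:",plane("scene",(252,158),0),plane("scene",(290,158),0),plane("scene",(271,163),0))
E
```

```text
[ 0.47748554 -0.19200953  0.15923821] 0.043626039612748316 25.70268663112074
knob [ 0.79998026 -0.30864168  0.20574117] [np.float64(0.17349361832400859), np.float64(0.17349361832398597)] base [269.85180918 155.53523639]
canister left/right front in scene at z=0: [ 8.12021971e-01 -2.40756564e-01 -1.11022302e-16] [ 0.74847213 -0.36403544  0.        ] [ 0.74529581 -0.28259016  0.        ]
```

>>> move_arm([
  [40,-25,0,0],
  [80,-50,0,0],
  [115,-71,0,0],
  [131,-81,0,0],
  [131,-81,-25,0],
  [131,-81,-55,0],
  [131,-81,-85,0],
  [131,-81,-108,0],
  [131,-81,-122,0],
  [131,-81,-130,0],
  [131,-81,-132,0],
  [131,-81,-132,0],
])

```text
clock: 34.67
position: [0.6083, -0.2731, 0.0279]
tool_rot: [3.141, -0.001, 0.061]
force: [-0.4, 0.6, -0.4]
grip_width: 0.044
finger_force: 25.7
```

>>> move_arm([
  [0,0,-1,0],
  [0,0,-2.5,0],
  [0,0,-2.5,0],
])

```text
clock: 35.05
position: [0.6083, -0.2731, 0.0252]
tool_rot: [3.141, -0.001, 0.061]
force: [-0.7, 0.4, 3.7]
grip_width: 0.0438
finger_force: 26.0
```

>>> move_arm([
  [0,0,0,0],
  [0,0,0,0],
  [0,0,0,0],
  [0,0,0,0],
  [0,0,15,0],
  [0,0,45,0],
  [0,0,80,0],
  [0,0,120,0],
  [0,0,160,0],
  [-30,0,180,0],
], gripper=0.66)

```text
clock: 36.3
position: [0.5795, -0.2725, 0.208]
tool_rot: [3.14, -0.004, 0.062]
force: [-1.4, -0.2, -0.7]
grip_width: 0.0565
finger_force: 0.0
```

>>> move_arm([
  [-30,-50,0,0],
  [-60,-100,0,0],
  [-90,-150,0,0],
  [-120,-200,0,0],
  [-150,-250,0,0],
  [-180,-300,0,0],
  [-180,-300,0,0],
  [-180,-300,0,0],
])

```text
clock: 37.3
position: [0.3983, -0.5726, 0.2055]
tool_rot: [-3.142, -0.001, 0.061]
force: [0.8, 0.4, -0.2]
grip_width: 0.0562
finger_force: 0.0
```

```bash
python3 - <<'E'
from h import *
from workcell import grab_frame, monitor
f={n:grab_frame(n) for n in ("scene","top")}
s,t=f["scene"],f["top"]
cv2.imwrite("pics/both9.png",np.hstack([cv2.resize(s[130:260,140:300],None,fx=2.5,fy=2.5),cv2.resize(t[100:230,210:370],None,fx=2.5,fy=2.5)]))
o=monitor.observe();print(o["position"],o["force"])
E
```

```text
[ 0.39911913 -0.57191084  0.20542272] [ 0.04930093 -0.31088916 -0.27756294]
```

View pics/both9.png

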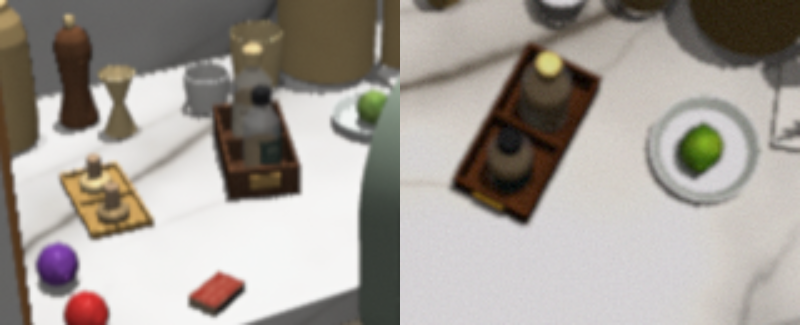

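Everything is in place: bottles upright in the carrier, stoppers stem up in the tray, lime in the dish. The arm is clear of everything, so I hand the job in.

```bash
python3 -c "
from workcell import bot
print(bot.job_done())"
```

```text
the job is handed in; nothing more can be done
None
```

The job is handed in after about 37 s on the robot's clock: both bitters bottles stand in the carrier, both stoppers stand stems up in the tray, the lime is in the white dish, and no bottle was knocked over.

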